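# Reload the cross-drilling jig

## Task

Get the cross-drilling jig ready for its next batch: pull every dark drilled bar out of its spring jaws and lay it in the grey tray, and push the orange wedge tip first under the free edge of the tilting table until the table sits level, so that the holes will come out square. Only once the table is level, press every pale blank down into a station of its own, its middle over the hole in the table, and let go of it only after the roller jaw has closed over it. In the end the wedge stays where it keeps the table level; do not push the safety glasses or the combination square about.

Things in the scene. Friction and masses are not known exactly. Their poses are not given: they have to be found in the camera images.
- drilled1_mid (a point): drilled bar: a wooden bar 130 mm long, 26 mm square with 4 mm chamfers, about 65 g; this point is its centre (13 mm above what it lies on), its x axis runs along the bar. Dark brown, with a black hole through its middle. At the start, if present, it is held in station1 of the jig. It comes out straight up (square to the table) against the spring jaw, with a pull of about 10 to 15 N
- drilled2_mid (a point): drilled bar: a wooden bar 130 mm long, 26 mm square with 4 mm chamfers, about 65 g; this point is its centre (13 mm above what it lies on), its x axis runs along the bar. Dark brown, with a black hole through its middle. At the start, if present, it is held in station2 of the jig. It comes out straight up (square to the table) against the spring jaw, with a pull of about 10 to 15 N
- drilled3_mid (a point): drilled bar: a wooden bar 130 mm long, 26 mm square with 4 mm chamfers, about 65 g; this point is its centre (13 mm above what it lies on), its x axis runs along the bar. Dark brown, with a black hole through its middle. At the start, if present, it is held in station3 of the jig. It comes out straight up (square to the table) against the spring jaw, with a pull of about 10 to 15 N
- blank1_mid (a point): blank: a wooden bar 130 mm long, 26 mm square with 4 mm chamfers, about 65 g; this point is its centre (13 mm above what it lies on), its x axis runs along the bar. Pale wood with a thin pencil line across its middle; at the start it lies on the bench to the left of the jig or in front of it
- blank2_mid (a point): blank: a wooden bar 130 mm long, 26 mm square with 4 mm chamfers, about 65 g; this point is its centre (13 mm above what it lies on), its x axis runs along the bar. Pale wood with a thin pencil line across its middle; at the start it lies on the bench to the left of the jig or in front of it
- blank3_mid (a point): blank: a wooden bar 130 mm long, 26 mm square with 4 mm chamfers, about 65 g; this point is its centre (13 mm above what it lies on), its x axis runs along the bar. Pale wood with a thin pencil line across its middle; at the start it lies on the bench to the left of the jig or in front of it
- wedge_tail (a point): orange plastic wedge 165 mm long, 38 mm wide; this point: middle of its flat tail (60 mm long, 30 mm high), 15 mm above its underside, 25 mm from the blunt end. Its y axis points to the thin tip 140 mm away; the taper is 105 mm long, from 30 mm high (35 mm from this point) down 1 mm in 4 to 4 mm at the tip. It slides easily and does not slip back
- table (a joint): tilt of the jig's table (rad): 0 dropped, 0.060 level, 0.085 most. A metal plate (3 kg, 170 mm along x) hinged at its left edge (+y); its right edge hangs low until propped. Raising it with the wedge takes a push of 12 to 17 N; the bubble level on its front margin shows level when the bubble lies between the two marks
- edge (a point): middle of the underside of the table's free edge (a 12 mm round bar), 10 mm above the bench when dropped, 26 mm when level. x along the edge, y to the hinge 262 mm away, z square to the table. The wedge goes under it on the bench along +y, in 120 mm of room between the base rails; at level 88 mm of it are past the edge, its tail point 52 mm outside. Table top: 12 mm above this point
- station1 (a point): station 1 of 3 (1 by the hinge, 3 by the free edge, 75 mm apart): centre of a bar fully home, 27 mm above the table's top; axes as point edge, the bar lies along x, over a hole in the table. It rests on 14 mm wide black supports 42 mm either side of its middle, against black fences on its +y side, 7 mm higher than its centre; 70 mm of its middle are free for fingers, down to the table
- station2 (a point): station 2 of 3 (1 by the hinge, 3 by the free edge, 75 mm apart): centre of a bar fully home, 27 mm above the table's top; axes as point edge, the bar lies along x, over a hole in the table. It rests on 14 mm wide black supports 42 mm either side of its middle, against black fences on its +y side, 7 mm higher than its centre; 70 mm of its middle are free for fingers, down to the table
- station3 (a point): station 3 of 3 (1 by the hinge, 3 by the free edge, 75 mm apart): centre of a bar fully home, 27 mm above the table's top; axes as point edge, the bar lies along x, over a hole in the table. It rests on 14 mm wide black supports 42 mm either side of its middle, against black fences on its +y side, 7 mm higher than its centre; 70 mm of its middle are free for fingers, down to the table
- jaw1 (a joint): spring jaw of station 1 (m), two red prongs with white rollers that slide to -y: 0 shut on nothing, about 0.0025 closed over a bar that is home, 0.0065 while a bar passes. A bar pressed straight down (about 8 to 12 N) spreads the rollers; they close over its upper corner only when it is home. Roller tops: 20 mm above the centre of a bar that is home
- jaw2 (a joint): spring jaw of station 2 (m), two red prongs with white rollers that slide to -y: 0 shut on nothing, about 0.0025 closed over a bar that is home, 0.0065 while a bar passes. A bar pressed straight down (about 8 to 12 N) spreads the rollers; they close over its upper corner only when it is home. Roller tops: 20 mm above the centre of a bar that is home
- jaw3 (a joint): spring jaw of station 3 (m), two red prongs with white rollers that slide to -y: 0 shut on nothing, about 0.0025 closed over a bar that is home, 0.0065 while a bar passes. A bar pressed straight down (about 8 to 12 N) spreads the rollers; they close over its upper corner only when it is home. Roller tops: 20 mm above the centre of a bar that is home
- tray_in (a point): grey open tray, 200 mm (x) by 200 mm (y) outside, 36 mm high, walls and floor 4 mm; this point is the centre of its inner floor, axes along its sides. It is fixed to the bench
- glasses: safety glasses with dark red frame, 141x142x42 mm, with open arms, at the back of the bench; origin under the middle. A bystander
- square: combination square, 300 mm steel rule with a blue head, lying behind the jig; origin under the middle. A bystander

How it is judged:
By the outcome, as a careful person would: the job done as asked, in the order asked, and still so for the second after the job is handed in, with the robot touching nothing.
Of drilled1, drilled2, drilled3 only 2 to 3 are there at a start; the rules pass over those that are not, and their reading is None.
Of blank1, blank2, blank3 only 2 to 3 are there at a start; the rules pass over those that are not, and their reading is None.
At some moment in a run one of blank1, blank2 may be knocked a few centimetres aside while the robot is not near it.
Once in a run the grip may slacken for a moment while it holds something.
It also fails if it takes over 210 s, if anything falls off the work surface, if the arm or the gripper's body presses on something with over 40 N, if the wrist force passes 120 N, or if a joint passes its speed limit or range.

## Robot

A 6-joint arm with a two-finger parallel gripper is mounted at the origin on a cart in front of the work surface, level with it; the furniture and walls round the work are solid. World frame = base frame: x ahead of the robot, y to its left, z up, the work surface at z = 0. Lengths are in m, angles in rad, forces in N, time in s.
With the tool pointing down it reaches from about 0.375 to 0.925 m from the base axis. Payload 5.7 kg.
Tool frame: the origin (TCP) lies on the centre line of the jaws, within the pads' length; the fingertips stand 17 mm ahead of it and the grasp point (between the pads) lies 2 mm behind it; z points along the fingers, y is the line along which they close (so a half turn about z gives the same grasp; the last joint's range is limited). The gripper opens to 85 mm and grips with 20 to 120 N. Pads are 22 mm wide; open, the fingers measure 114 mm over their backs; the gripper's body (76 mm by 85 mm) begins 54 mm behind the grasp point. The pads swing forward as they close: fully open they stand 13 mm farther back than shut.
Start: joints at [-1.462, 0.359, 1.51, -0, 1.272, -0.115], TCP at [0.133, -0.585, 0.248] pointing down, gripper open.
Joint ranges: [-2.97, 2.97], [-1.01, 2.36], [0.21, 2.38], [-0.96, 4.11], [0.2, 2.71], [-2.98, 2.98]. Speed limits (rad/s): [2.39, 2.39, 3.14, 3.14, 3.14, 3.14].

## Interface

Orientations are given as a unit quaternion [x, y, z, w].
In Python, from plant import robot gives the robot as it stands. The module is installed in compiled form; this text tells all that it offers. Calls block until the motion is done:
- robot.reach(position, orientation): joint-space move of the TCP to a pose.
- robot.move_straight(position, frame=None, max_speed=0.15, threshold=None): straight line of the TCP; frame=None keeps the orientation; max_speed is the mean speed in m/s. With threshold (N) it stops when the force on the tool has changed by that much, and returns True; else False.
- robot.move_j(angles): joint-space move.
- robot.gripper_to(opening, newtons=None): finger opening in m; newtons is the grip in N (None keeps the last); returns when the fingers have stopped.
- robot.hold(seconds).
- robot.ik(position, orientation): joint angles nearest the present ones, or None.
- robot.capture(name): name is "scene" or "top" or "wrist"; returns the picture (420x560x3 uint8, blue, green, red); there is no depth.
- robot.calibration(name): a dict with "fovy" (degrees; the focal length in pixels is half the picture's height over the tangent of half this angle, whatever the lens; pixels are square), "cx", "cy" (the principal point, pixels), "cam_to_world" (4x4, takes a point from camera to world coordinates); the wrist camera has in their place "tool_from_camera" (4x4, takes a point from camera to tool coordinates, whose origin is the TCP and whose axes are the flange's). Camera axes: x right, y up, looking along -z (the intrinsics and any distortion apply to the point x, -y, -z); pixel columns grow to the right and rows downward; lengths in m; the calibration is good to about 2 mm. The wrist camera is an equidistant fisheye: a pixel r from the principal point sees the ray r / f radians off the axis. A picture is of the moment at which its call begins: read the wrist's pose just before it. calibration takes no time and is no camera call.
A pose or a line that the arm cannot do raises robot.Unreachable and nothing moves.
- robot.sign_off(): hands the job in; it is judged then, once.
Readings, each from a call of its own:
- robot.read_time_s(): time.
- robot.read_joint_pos(): joint angles.
- robot.read_joint_vel(): joint speeds.
- robot.read_tau(): joint torques, N m.
- robot.read_eef_pos(): TCP position.
- robot.read_tool_rot(): TCP orientation.
- robot.read_ft_force(): force on the tool from outside, world axes, zero at the start.
- robot.read_ft_torque(): the same for the moment, N m.
- robot.read_width(): finger opening in m.
- robot.read_grip_force(): force on a finger pad.
Only numpy, scipy, OpenCV 4.12 (cv2) and the standard library are available. Lean on these libraries where they do the work, as an engineer would, in place of code of your own. Each camera call takes 0.05 s, during which the arm holds its last target. There are 200 camera calls.

## Working session

There is one attempt and no reset: what is moved stays moved. The work goes in short steps, each a Python script; the robot and the scene stay as the last script left them, time stands still between calls to the robot, and variables do not carry over. Pictures are saved under pics/ and viewed, at most 14 in all, crops included, and the job is handed in when it is done.

```bash
mkdir -p pics; ls
python3 - <<'E'
from plant import robot
import cv2,numpy as np
for n in ("scene","top"):
    cv2.imwrite(f"pics/{n}0.png",robot.capture(n))
np.set_printoptions(precision=4,suppress=True)
for n in ("scene","top","wrist"): print(n,robot.calibration(n))
print(robot.read_time_s(),robot.read_tool_rot())
E
```

```text
pics
scene {'fovy': 57.018098762720776, 'cx': 274.5987243260566, 'cy': 204.0712850145898, 'cam_to_world': array([[-0.7852,  0.4121, -0.4623,  0.1231],
       [-0.619 , -0.5439,  0.5665,  0.5523],
       [-0.018 ,  0.731 ,  0.6822,  0.7684],
       [ 0.    ,  0.    ,  0.    ,  1.    ]])}
top {'fovy': 44.403551765697415, 'cx': 279.3482299186931, 'cy': 210.06859950664136, 'cam_to_world': array([[-0.0154,  0.9909, -0.1334,  0.4153],
       [-0.9998, -0.0172, -0.0119, -0.015 ],
       [-0.0141,  0.1332,  0.991 ,  1.485 ],
       [ 0.    ,  0.    ,  0.    ,  1.    ]])}
wrist {'fovy': 65.70646984690485, 'cx': 278.9540160012132, 'cy': 205.57545491112182, 'tool_from_camera': array([[-0.0013,  0.9451,  0.3267,  0.0854],
       [ 1.    ,  0.0013,  0.0003, -0.0004],
       [-0.0001,  0.3267, -0.9451, -0.1264],
       [ 0.    ,  0.    ,  0.    ,  1.    ]])}
0.1 [ 0.9937  0.1117 -0.     -0.0008]
```

View pics/top0.png

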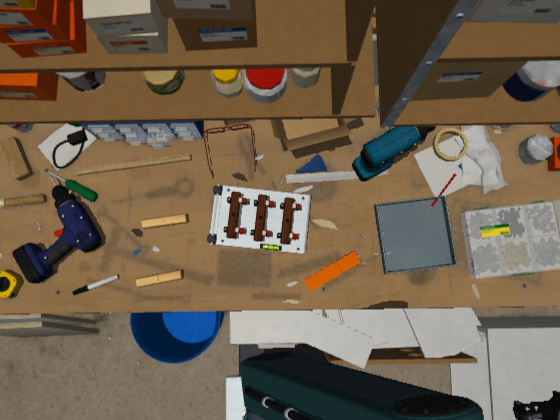

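View pics/scene0.png

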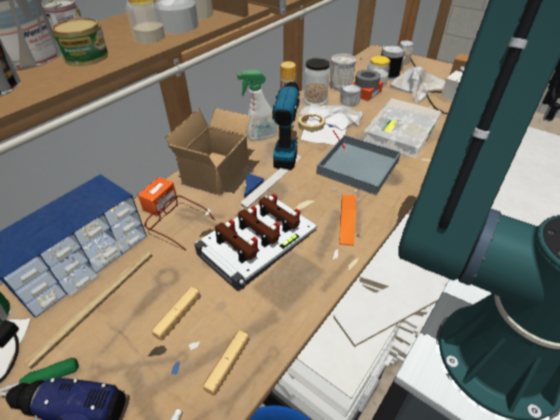

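```bash
cat > h.py <<'E'
from plant import robot
import cv2, numpy as np
from scipy.spatial.transform import Rotation as R
np.set_printoptions(precision=4,suppress=True)
def cam(name, pose=None):
    c=robot.calibration(name); f=210/np.tan(np.radians(c["fovy"]/2))
    if name=="wrist":
        T=np.eye(4); T[:3,:3]=R.from_quat(pose[1]).as_matrix(); T[:3,3]=pose[0]; M=T@c["tool_from_camera"]
    else: M=c["cam_to_world"]
    return dict(f=f,cx=c["cx"],cy=c["cy"],M=np.array(M),fish=name=="wrist")
def ray(c,p):
    u,v=(p[0]-c["cx"])/c["f"],(p[1]-c["cy"])/c["f"]
    if c["fish"]:
        r=np.hypot(u,v)+1e-12; d=np.array([u/r*np.sin(r),-v/r*np.sin(r),-np.cos(r)])
    else: d=np.array([u,-v,-1.]); d/=np.linalg.norm(d)
    return c["M"][:3,3],c["M"][:3,:3]@d
def plane(c,p,z):
    o,d=ray(c,p); return o+d*(z-o[2])/d[2]
def tri(c1,p1,c2,p2):
    o1,d1=ray(c1,p1);o2,d2=ray(c2,p2)
    s=np.linalg.lstsq(np.c_[d1,-d2],o2-o1,rcond=None)[0]
    a,b=o1+s[0]*d1,o2+s[1]*d2
    return (a+b)/2,np.linalg.norm(a-b)
def shot(tag):
    pose=(np.array(robot.read_eef_pos()),np.array(robot.read_tool_rot()))
    im=robot.capture("wrist"); cv2.imwrite(f"pics/{tag}.png",im)
    np.savez(f"pics/{tag}.npz",p=pose[0],q=pose[1]); return im,cam("wrist",pose)
def load(tag):
    d=np.load(f"pics/{tag}.npz"); return cv2.imread(f"pics/{tag}.png"),cam("wrist",(d["p"],d["q"]))
def q(yaw,tilt=None):   # tool down, tool x at world angle yaw
    r=R.from_euler("z",yaw)*R.from_quat([1,0,0,0])
    return (tilt*r if tilt is not None else r).as_quat()
def blobs(im,lo,hi,amin=200,roi=None):
    m=cv2.inRange(cv2.cvtColor(im,cv2.COLOR_BGR2HSV),np.array(lo),np.array(hi))
    m=cv2.morphologyEx(m,cv2.MORPH_OPEN,np.ones((3,3)))
    cs,_=cv2.findContours(m,cv2.RETR_EXTERNAL,cv2.CHAIN_APPROX_NONE)
    return sorted([c for c in cs if cv2.contourArea(c)>amin],key=lambda c:cv2.boundingRect(c)[0])
E
python3 - <<'E'
from h import *
t=cam("top")
for n,p,z in [("b1",(164,221),.026),("b2",(159,278),.026),("wedge",(332,270),.03),("s1",(235,215),.07),("s2",(261,217),.07),("s3",(288,220),.065),("tray",(414,236),.004)]:
    print(n,plane(t,p,z))
c=plane(t,(261,217),.07)
for i,(dx,dy) in enumerate([(0.06,0.05),(0.06,-0.05)]):
    p=[c[0]+dx,c[1]+dy,0.26]
    robot.reach(p,q(0)); shot(f"jig{i}")
print(robot.read_time_s())
for d in (load("jig0")[0],load("jig1")[0]): pass
cv2.imwrite("pics/jj.png",np.hstack([load("jig0")[0][:, :],]))
E
```

```text
b1 [0.5859 0.3332 0.026 ]
b2 [0.4243 0.345  0.026 ]
wedge [ 0.439  -0.1426  0.03  ]
s1 [0.5941 0.1253 0.07  ]
s2 [0.5873 0.0532 0.07  ]
s3 [ 0.5782 -0.0215  0.065 ]
tray [ 0.5328 -0.383   0.004 ]
3.7
```

View pics/jig0.png

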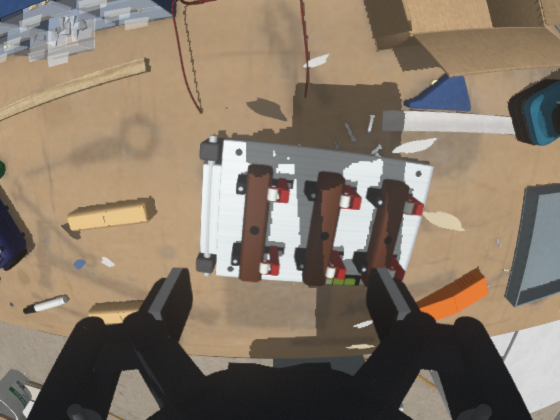

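View pics/jig1.png

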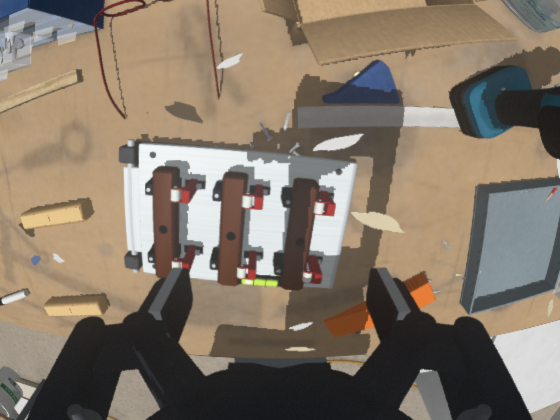

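jig0 shows three bars with black centre holes at about (254,230), (324,236), (388,240); jig1 has them at (163,229), (231,236), (299,241). The wedge is lower right, and there are two blanks on the left.

```bash
cat >> h.py <<'E'
def dark(im,p,r=6,th=45):
    x0,y0=int(p[0])-r,int(p[1])-r
    g=im[y0:y0+2*r+1,x0:x0+2*r+1].max(2).astype(float)
    w=np.clip(np.percentile(g,50)*0.6-g,0,None); Y,X=np.mgrid[:2*r+1,:2*r+1]
    return np.array([x0+(w*X).sum()/w.sum(),y0+(w*Y).sum()/w.sum()]) if w.sum() else np.array(p,float)
def box(im,lo,hi,amin=200,near=None):
    bs=[cv2.minAreaRect(c)+(c,) for c in blobs(im,lo,hi,amin)]
    return min(bs,key=lambda b:np.hypot(b[0][0]-near[0],b[0][1]-near[1])) if near is not None else bs
E
python3 - <<'E'
from h import *
A,ca=load("jig0");B,cb=load("jig1")
for p,s in zip([(254,230),(324,236),(388,240)],[(163,229),(231,236),(299,241)]):
    a,b=dark(A,p),dark(B,s); print(a,b,*tri(ca,a,cb,b))
# bar direction: red/brown mask pca ; plate edges
for im,c,n in((A,ca,"A"),(B,cb,"B")):
    for b in box(im,(3,90,25),(14,255,140),500):
        pts=b[3][:,0,:].astype(float); W=np.array([plane(c,p,.065)[:2] for p in pts])
        r=cv2.minAreaRect(W.astype(np.float32)*1000); print(n,"brown",np.array(b[0]),r)
    for b in box(im,(8,180,140),(18,255,255),500): 
        W=np.array([plane(c,p,.02)[:2] for p in b[3][:,0,:].astype(float)]);print(n,"orange",np.array(b[0]),cv2.minAreaRect(W.astype(np.float32)*1000))
    for b in box(im,(15,70,140),(25,170,255),600): 
        W=np.array([plane(c,p,.026)[:2] for p in b[3][:,0,:].astype(float)]);print(n,"pale",np.array(b[0]),cv2.minAreaRect(W.astype(np.float32)*1000))
# plate white corners
for im,c,n in((A,ca,"A"),(B,cb,"B")):
    for b in box(im,(0,0,150),(180,40,255),5000):
        print(n,"white",cv2.boxPoints(b[:3]))
E
```

```text
[254.309  230.0215] [162.7218 229.1954] [0.5987 0.1287 0.0763] 4.5396947455490505e-05
[324. 236.] [230.3853 235.6211] [0.5892 0.0548 0.0704] 0.0005145298461870263
[388. 240.] [299. 241.] [ 0.5822 -0.019   0.0692] 0.0003747916333812903
A brown [253.9794 227.4097] ((592.4473266601562, 130.94729614257812), (22.4444580078125, 127.31873321533203), 83.7352523803711)
A brown [325.8509 225.907 ] ((594.9141845703125, 52.16197967529297), (20.565799713134766, 102.71919250488281), 84.66148376464844)
A brown [449.4773 289.8462] ((503.86627197265625, -122.72659301757812), (23.630395889282227, 101.3487777709961), 28.363576889038086)
A orange [455.9592 301.2243] ((446.8831481933594, -171.62161254882812), (43.825836181640625, 117.77404022216797), 22.935718536376953)
A pale [157.5 178.5] ((602.4696044921875, 364.21392822265625), (485.518798828125, 622.8108520507812), 0.5305188298225403)
A pale [185.4496  51.8225] ((789.9873046875, 206.71533203125), (117.56622314453125, 11.284409523010254), 8.529291152954102)
A pale [370.9568  47.437 ] ((793.7236938476562, -5.0852813720703125), (174.51441955566406, 105
[... 1077 characters left out ...]
5819091796875, 126.83229064941406), (50.625885009765625, 80.99009704589844), 74.76148223876953)
B pale [268.7293 306.9627] ((459.48638916015625, 17.522361755371094), (50.136966705322266, 73.40812683105469), 84.3406982421875)
B pale [361.   11.5] ((837.8203735351562, -94.06078338623047), (28.197940826416016, 150.93289184570312), 6.035866737365723)
B pale [452.399 202.935] ((596.6325073242188, -244.04010009765625), (253.63580322265625, 324.1170349121094), 62.83237838745117)
B pale [518.2849 315.6855] ((400.2754821777344, -439.0863037109375), (77.75306701660156, 254.72479248046875), 0.29499542713165283)
B white [[114.9353 272.8412]
 [125.0588 141.2353]
 [290.3118 153.9471]
 [280.1882 285.5529]]
```

```bash
cat >> h.py <<'E'
YAW=-0.111
TOPS={1:np.array([.5987,.1287,.0757]),2:np.array([.5892,.0548,.0715]),3:np.array([.5822,-.0190,.0670])}
JX=np.array([np.cos(YAW),np.sin(YAW),0]); JY=np.array([-np.sin(YAW),np.cos(YAW),0])
def up(t):
    T=R.from_rotvec(JX*t); return T, T.apply([0,0,1.])
def go(p,speed=.15,frame=None,th=None): return robot.move_straight(list(p),frame=frame,max_speed=speed,threshold=th)
def st(): return np.r_[robot.read_time_s(),robot.read_width(),robot.read_grip_force(),robot.read_ft_force()]
def pull(i,tilt=.06):
    T,n=up(tilt); o=q(YAW,T); g=TOPS[i]-.013*n
    robot.gripper_to(.05)
    robot.reach(list(g+.09*n),o)
    hit=go(g,.12,th=15); print("down",hit,robot.read_eef_pos()-g)
    robot.gripper_to(0.0,70); print("grip",st())
    go(g+.045*n,.06); print("pulled",st())
    go(g+.10*n,.2); print("up",st())
E
python3 - <<'E'
from h import *
im=cv2.imread("pics/top0.png"); t=cam("top")
m=cv2.cvtColor(im,cv2.COLOR_BGR2HSV)[300:301,0:1]
hsv=cv2.cvtColor(im,cv2.COLOR_BGR2HSV); print("tray hsv",hsv[235,414],"wedge",hsv[270,332],"blank",hsv[223,160],hsv[280,150])
lo,hi=hsv[235,414].astype(int)-[15,40,40],hsv[235,414].astype(int)+[15,40,40]
b=box(im,np.clip(lo,0,255),np.clip(hi,0,255),1000,near=(414,236))
W=np.array([plane(t,p,.004)[:2] for p in b[3][:,0,:].astype(float)])*1000
print("tray",cv2.minAreaRect(W.astype(np.float32)), cv2.boxPoints(cv2.minAreaRect(W.astype(np.float32))))
pull(3)
E
```

```text
tray hsv [ 96  32 111] wedge [ 14 255 208] blank [ 19 122 218] [ 18 125 212]
tray ((535.4379272460938, -382.21221923828125), (195.84664916992188, 190.4251251220703), 6.084965229034424) [[ 427.9735 -297.9163]
 [ 448.1591 -487.2685]
 [ 642.9023 -466.5081]
 [ 622.7167 -277.1559]]
down False [ 0.0009 -0.      0.0008]
grip [ 5.9833  0.0249 69.2174 -2.7095 -8.025   4.7768]
pulled [ 6.8833  0.0243 71.0726  0.8084  0.2151 -1.1789]
up [ 7.3083  0.0248 71.0635 -0.6892 -0.2371 -0.9631]
```

```bash
cat >> h.py <<'E'
TRAY=np.array([.535,-.382,.004]); TYAW=.106
def tray(dy):
    o=q(TYAW); p=TRAY+dy*np.array([-np.sin(TYAW),np.cos(TYAW),0])
    robot.reach([p[0],p[1],.13],o); s=st(); print("over tray",s)
    if s[1]<.015: print("LOST"); return False
    go([p[0],p[1],.025],.15,th=12); robot.gripper_to(.040); go([p[0],p[1],.13],.3); print("placed",robot.read_time_s())
    return True
E
python3 - <<'E'
from h import *
if tray(-.055):
    pull(2)
    if robot.read_width()>.015 and tray(0):
        pull(1)
        if robot.read_width()>.015: tray(.055)
robot.reach([.50,-.27,.26],q(0)); shot("w0")
robot.reach([.53,-.12,.26],q(0)); shot("w1")
print(robot.read_time_s())
E
```

```text
over tray [ 8.8417  0.0247 71.0626 -0.1544  0.9313 -0.2564]
placed 10.4917
down False [ 0.0006 -0.0002  0.0005]
grip [13.775   0.0247 69.2079 -1.1713 -4.8757  4.9199]
pulled [14.675   0.0247 70.698   0.131  -0.1341  0.3649]
up [15.1     0.0249 70.7085 -0.7597 -0.6576 -1.0918]
over tray [16.7     0.025  73.7985  0.3425 -0.2933 -0.2208]
placed 18.35
down False [ 0.0006 -0.0001  0.0005]
grip [21.7     0.0251 69.3508 -1.1066 -4.6017  5.1255]
pulled [22.6     0.0248 70.5519 -1.0523  0.1541 -0.2291]
up [23.025   0.025  70.5563  0.8551  0.3868 -0.2737]
over tray [24.7     0.0246 70.5234  0.2472  1.1199 -0.4992]
placed 26.35
27.7417
```

View pics/w0.png

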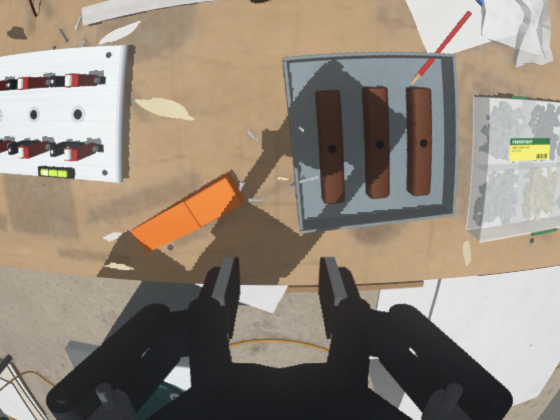

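View pics/w1.png

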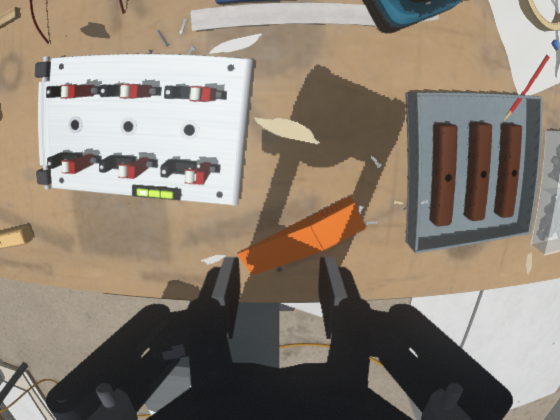

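w0 and w1 show all three bars in the tray, and the stations are empty. The wedge's crease is at (192,214)/(317,237), its tail is on the right and its tip on the left at (140,240)/(245,262). The plate's free-edge corners are about (130,46), (122,181) in w0 and (253,59), (240,203) in w1.

Run:
```python
from h import *
A,ca=load("w0");B,cb=load("w1")
cor=[]
for im,near in((A,(190,212)),(B,(305,237))):
    m=cv2.inRange(cv2.cvtColor(im,cv2.COLOR_BGR2HSV),(8,170,110),(20,255,255))
    cs,_=cv2.findContours(cv2.morphologyEx(m,cv2.MORPH_CLOSE,np.ones((3,3))),cv2.RETR_EXTERNAL,cv2.CHAIN_APPROX_NONE)
    c=min([c for c in cs if cv2.contourArea(c)>500],key=lambda c:np.hypot(*(c[:,0].mean(0)-near)))
    a=cv2.approxPolyDP(c,4,True)[:,0]; print(cv2.contourArea(c),a.tolist())
    g=cv2.cornerSubPix
for pa,pb in [((130,46),(253,59)),((122,181),(240,203))]: print("plate",*tri(ca,pa,cb,pb))
for pa,pb in [((33,114),(128,127)),((78,114),(189,130))]:
    a,b=dark(A,pa,5),dark(B,pb,5); print("hole",a,b,*tri(ca,a,cb,b))
print(plane(ca,(187,203),.03),plane(ca,(201,225),.03),plane(cb,(307,228),.03),plane(cb,(323,250),.03))
cv2.imwrite("pics/wz.png",np.hstack([cv2.resize(A[165:265,120:260],None,fx=2.8,fy=2.8),cv2.resize(B[185:285,230:370],None,fx=2.8,fy=2.8)]))
```

```text
3320.5 [[228, 174], [132, 230], [143, 248], [153, 249], [239, 205], [242, 196]]
3429.0 [[365, 227], [348, 198], [337, 210], [332, 206], [333, 212], [329, 208], [328, 214], [310, 218], [309, 225], [238, 254], [255, 273], [322, 250]]
plate [ 0.6585 -0.09    0.0105] 0.0013566583033380911
plate [ 0.4922 -0.0731  0.0231] 0.0008685220223965105
hole [ 33.2464 114.2183] [128. 127.] [0.5896 0.0552 0.0329] 0.0011761194338053814
hole [ 77.1744 113.8505] [189. 130.] [ 0.5811 -0.0185  0.0281] 0.0006491407347508498
[ 0.4649 -0.1597  0.03  ] [ 0.4369 -0.1746  0.03  ] [ 0.4636 -0.1525  0.03  ] [ 0.434  -0.1733  0.03  ]
```

View pics/wz.png

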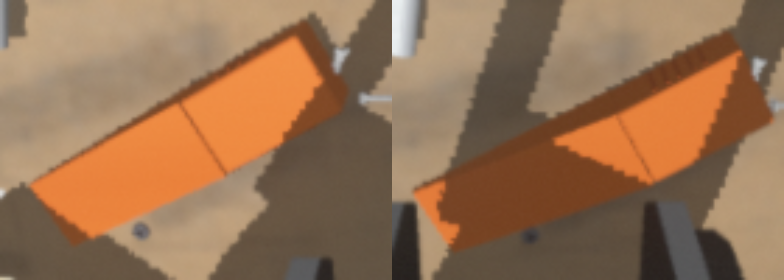

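Crop: in w0 the crease runs (184,201)–(201,227), the tip corners are (131,231) and (147,252), and the tail-top corner is (226,178). In w1 the crease runs (310,226)–(324,250), the tip corners are (238,253) and (251,274), and the tail-top corner is (355,204).

Run:
```python
from h import *
A,ca=load("w0");B,cb=load("w1")
P={}
for n,pa,pb in [("c1",(184.3,201.4),(310,225.7)),("c2",(200.7,227.1),(323.6,250.4)),("t1",(131.4,230.7),(238.2,252.9)),("t2",(146.8,251.8),(251.4,274.3)),("e1",(226,177.9),(355,203.6))]:
    P[n],e=tri(ca,pa,cb,pb); print(n,P[n],e)
cr=(P["c1"]+P["c2"])/2; tp=(P["t1"]+P["t2"])/2; d=(tp-cr)[:2]; print("len",np.hypot(*d),"dir",np.degrees(np.arctan2(d[1],d[0])),"w",np.linalg.norm(P["c1"]-P["c2"]),"tail",np.linalg.norm(P["e1"]-P["c1"]))
u=d/np.hypot(*d); print("tailpt", cr[:2]-u*.035)
d2=(P["c1"]-P["e1"])[:2]; print(np.degrees(np.arctan2(d2[1],d2[0])))
print("JY deg",np.degrees(np.arctan2(JY[1],JY[0])))
```

```text
c1 [ 0.4664 -0.1561  0.029 ] 0.0004251692393029696
c2 [ 0.434  -0.174   0.0305] 0.000573934347826814
t1 [ 0.4159 -0.0651  0.0032] 0.0002958757137074911
t2 [ 0.3811 -0.0812 -0.001 ] 0.001060874409449117
e1 [ 0.4946 -0.2085  0.0301] 0.0006119924900694641
len 0.10549922778088094 dir 119.35328711522824 w 0.037005395841189864 tail 0.05951733196883425
tailpt [ 0.4673 -0.1956]
118.36219598958864
JY deg 83.64016847404787
```

```bash
cat >> h.py <<'E'
E0=np.array([.5741,-.0811,0]); JH=np.radians(83.64)
E
python3 - <<'E'
from h import *
h0=np.radians(118.9); W=np.array([.4673,-.1956,.022])
robot.gripper_to(.06); robot.reach(list(W+[0,0,.09]),q(h0)); go(W,.12,th=12)
robot.gripper_to(0,90); print("grip",st(),robot.read_eef_pos())
go(W+[0,0,.004],.05)
go([.53,-.245,.026],.1); print(st())
S=E0-.150*JY; 
go([S[0],S[1],.026],.06,frame=q(JH)); print("stage",st(),robot.read_eef_pos())
shot("st0")
E
```

```text
grip [31.2583  0.0363 90.4138 -0.2696 -0.1196  6.9074] [ 0.468  -0.196   0.0232]
[32.4583  0.0364 89.8244  0.5631  0.7389 -0.0622]
stage [33.225   0.0364 89.8362 -0.5509 -0.3639 -1.4972] [ 0.5568 -0.2298  0.0259]
```

View pics/st0.png

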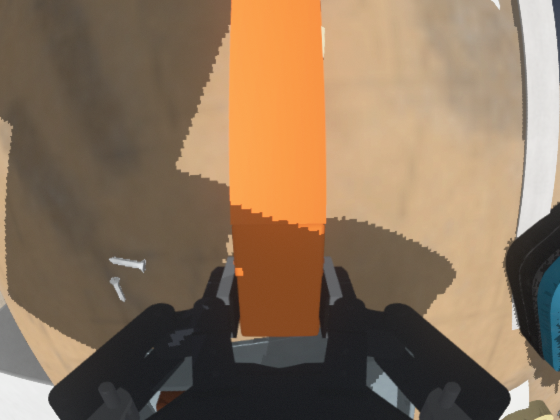

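st0: the wedge is gripped square, pointing straight up the image along the push line, with its crease at row ~225 and its blunt end at row 335.

Run:
```python
from h import *
im,c=load("st0"); k=plane(c,(277,224),.034); b=plane(c,(280,335),.034)
tp=np.array(robot.read_eef_pos()); print("crease ahead of tcp",(k-tp)@JY,(k-tp)@JX,"blunt",(b-tp)@JY)
S=E0-.150*JY; go([S[0],S[1],.0225],.05)
for d in (.12,.09,.075,.065,.058):
    S=E0-d*JY; go([S[0],S[1],.0225],.04); p=np.array(robot.read_eef_pos())
    print(d,-(p-E0)@JY,(p-E0)@JX,p[2],st())
im=robot.capture("scene"); cv2.imwrite("pics/sc1.png",im); w,_=shot("pu1")
cv2.imwrite("pics/sc1c.png",np.hstack([cv2.resize(im[190:290,190:330],None,fx=4,fy=4)]))
```

```text
crease ahead of tcp 0.03673612816150123 -0.0001732560621783153 blunt -0.02080204346575497
0.12 0.12036355604136555 0.0007793151338420074 0.023246278693372983 [34.425   0.0363 90.7347  0.1248 -1.2529  6.6996]
0.09 0.09325276231721286 0.0018360037403898479 0.02327022242707252 [ 35.325    0.0362  90.1941  -0.0796 -13.1103   2.548 ]
0.075 0.07808311835774552 0.0018420179104212803 0.023258686228582574 [ 35.85     0.0366  90.2248  -0.7122 -12.2728   3.1222]
0.065 0.0681029984620328 0.0017835256146961481 0.023259874505680404 [ 36.25     0.0364  90.3087  -0.4047 -13.9217   2.0763]
0.058 0.061139201949652 0.0017605145315069642 0.0232548455541272 [ 36.575    0.0364  90.3613  -0.7905 -13.3236   3.4234]
```

View pics/sc1c.png

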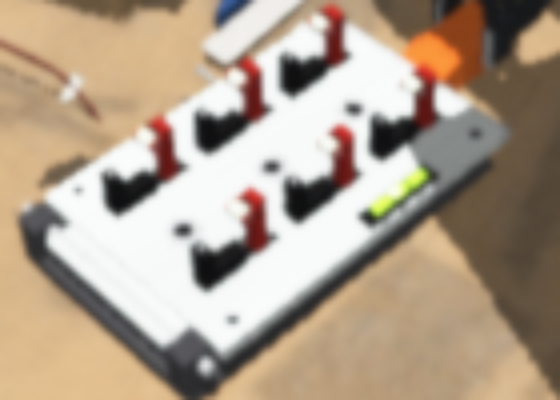

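Run:
```python
from h import *
S=E0-.0515*JY; go([S[0],S[1],.0225],.03); p=np.array(robot.read_eef_pos()); print(-(p-E0)@JY,st())
robot.gripper_to(.06); S=np.array(robot.read_eef_pos()); go([S[0],S[1],.0225+.16],.25)
# view the bubble from close by: bubble at about world (.50,.03)
t=plane(cam("top"),(270,247),.03); print("bubble",t)
b=np.array([t[0],t[1],.04])
robot.reach([b[0]+.04,b[1],.19],q(YAW)); w,c=shot("bub")
robot.reach([.62,.055,.26],q(YAW)); shot("jl0")
print(robot.read_time_s())
cv2.imwrite("pics/bubz.png",cv2.resize(w[150:350,140:420],None,fx=2.8,fy=2.8,interpolation=cv2.INTER_CUBIC))
```

```text
0.0548022930264831 [ 37.0417   0.0362  90.3655  -1.1738 -15.0219   3.164 ]
bubble [0.5063 0.0305 0.03  ]
40.4083
```

View pics/bubz.png

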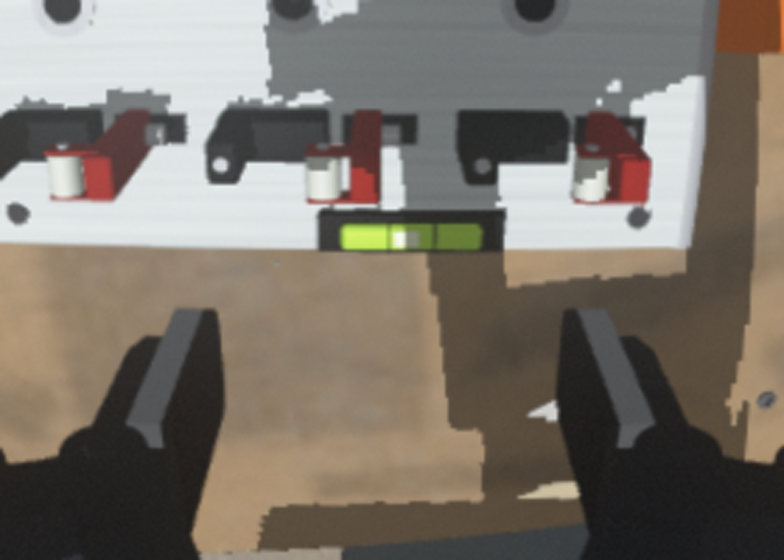

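The bubble at crop x≈404 sits between the marks at x≈388 and x≈436, so the table is level. I'll measure the station holes and the blanks next.

```bash
cat >> h.py <<'E'
def proj(c,P):
    v=c["M"][:3,:3].T@(np.asarray(P)-c["M"][:3,3]); x,y,z=v[0],-v[1],-v[2]
    r=np.hypot(x,y); k=np.arctan2(r,z)/r if c["fish"] else 1/z
    return np.array([c["cx"]+c["f"]*k*x,c["cy"]+c["f"]*k*y])
def pale(im,c,z=.026):
    out=[]
    m=cv2.inRange(cv2.cvtColor(im,cv2.COLOR_BGR2HSV),(14,85,175),(24,190,255))
    m=cv2.morphologyEx(m,cv2.MORPH_OPEN,np.ones((3,3)))
    cs,_=cv2.findContours(m,cv2.RETR_EXTERNAL,cv2.CHAIN_APPROX_NONE)
    for k in cs:
        if cv2.contourArea(k)<250: continue
        W=np.array([plane(c,p,z)[:2] for p in k[:,0].astype(float)]).astype(np.float32)*1000
        (x,y),(w,h),a=cv2.minAreaRect(W); 
        if w<h: w,h,a=h,w,a+90
        if 100<w<160 and 15<h<45: out.append((x/1000,y/1000,w,h,(a+90)%180-90,cv2.minAreaRect(k)[0]))
    return out
E
python3 - <<'E'
from h import *
A,ca=load("bub");B,cb=load("jl0")
for P,pa in zip([(.5975,.129,.038),(.5896,.0552,.038),(.5811,-.0185,.038)],[(162,152),(244,151),(331,151)]):
    a=dark(A,pa,8); b=dark(B,proj(cb,P),7); print(a,proj(ca,P),b,proj(cb,P),*tri(ca,a,cb,b))
robot.reach([.56,.30,.27],q(0)); im,c=shot("bl0")
for o in pale(im,c): print(o)
robot.reach([.56,.40,.27],q(0)); im,c=shot("bl1")
for o in pale(im,c): print(o)
E
```

```text
[161.8022 151.0103] [164.3269 151.8691] [215.5012 201.534 ] [217.5281 202.1306] [0.5987 0.131  0.0387] 5.9332940030447594e-05
[244. 151.] [245.6906 149.3038] [281.2081 201.7966] [282.4786 201.7599] [0.5877 0.0572 0.0325] 0.0008656699214082891
[331. 151.] [331.3263 149.8504] [346.4943 202.1762] [347.1371 201.9941] [ 0.5791 -0.0188  0.0329] 0.00019548399506571192
(0.7689860229492187, 0.5050189819335937, 100.69319915771484, 29.831501007080078, 78.18754577636719, (112.5, 11.0))
(0.6573885498046875, 0.744377197265625, 108.5367202758789, 16.196828842163086, -83.09043025970459, (32.32301330566406, 110.22943115234375))
```

View pics/bl0.png

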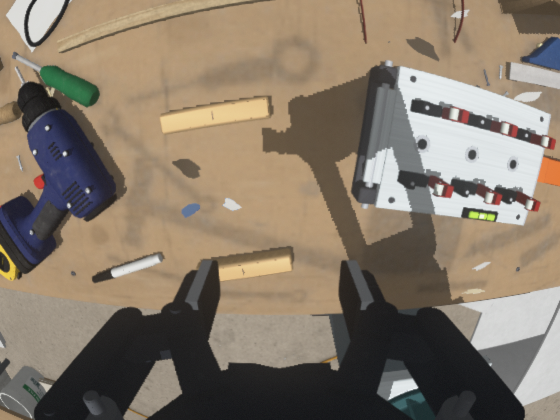

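bl0: blanks lie at about (215,115), with a pencil line at (213,115), and (255,265), partly behind the left finger. I'll tune the mask.

Run:
```python
from h import *
im,c=load("bl0"); hsv=cv2.cvtColor(im,cv2.COLOR_BGR2HSV)
for p in [(190,118),(240,108),(190,128),(265,265),(230,150),(200,90),(300,230),(250,290)]: print(p,hsv[p[1],p[0]])
for t in ("bl0","bl1"):
    im,c=load(t); hsv=cv2.cvtColor(im,cv2.COLOR_BGR2HSV)
    m=cv2.inRange(hsv,(14,100,195),(24,190,255)); m=cv2.morphologyEx(m,cv2.MORPH_OPEN,np.ones((3,3)))
    cs,_=cv2.findContours(m,cv2.RETR_EXTERNAL,cv2.CHAIN_APPROX_NONE)
    for k in cs:
        if cv2.contourArea(k)>400: 
            W=np.array([plane(c,p,.026)[:2] for p in k[:,0].astype(float)]).astype(np.float32)*1000
            print(t,np.array(cv2.minAreaRect(k)[0]),cv2.minAreaRect(W))
B,cb=load("jl0")
for p in [(215.5,201.5),(281.2,201.8),(346.5,202.2)]: print(plane(cb,p,.038))
```

```text
(190, 118) [ 20  90 235]
(240, 108) [ 19  93 232]
(190, 128) [ 18  98 189]
(265, 265) [ 20  92 233]
(230, 150) [ 16  87 182]
(200, 90) [ 16  83 172]
(300, 230) [ 17  86 178]
(250, 290) [ 16  83 168]
[0.5986 0.1311 0.038 ]
[0.5898 0.0565 0.038 ]
[ 0.581  -0.0179  0.038 ]
```

```bash
sed -i 's/(14,85,175),(24,190,255)/(15,60,208),(25,190,255)/; s/np.ones((3,3)))\n    cs,_=cv2.findContours(m,cv2.RETR_EXTERNAL/&/' h.py
python3 - <<'E'
from h import *
for t in ("bl0","bl1"):
    im,c=load(t)
    for z in (.026,):
        for o in pale(im,c,z): print(t,o)
I,c0=load("bl0");J,c1=load("bl1")
cv2.imwrite("pics/blz.png",np.vstack([cv2.resize(I[85:145,140:290],None,fx=3,fy=3),cv2.resize(J[85:145,210:360],None,fx=3,fy=3),cv2.resize(J[235:295,210:360],None,fx=3,fy=3)]))
E
```

```text
bl0 (0.62668994140625, 0.37555120849609375, 126.70638275146484, 20.148487091064453, -83.10377216339111, (213.7244110107422, 115.10515594482422))
```

View pics/blz.png

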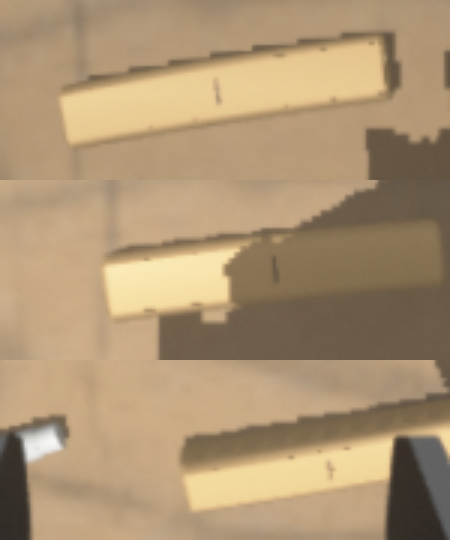

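Blank A now lies near (0.627,0.376), not at its starting (0.586,0.333), so the knock has already happened. Pencil lines are at (212.3,115.3) in bl0 and (301.7,114.3) in bl1; blank B's line is at (320,271.7) in bl1.

```bash
cat >> h.py <<'E'
HOLE={1:np.array([.5986,.1311,.038]),2:np.array([.5898,.0565,.038]),3:np.array([.581,-.0179,.038])}
def pick(x,y,deg):
    o=q(np.radians(deg)); robot.gripper_to(.055)
    robot.reach([x,y,.10],o); print("down",go([x,y,.021],.12,th=12))
    robot.gripper_to(0,80); go([x,y,.12],.2); print("picked",st())
def press(i):
    o=q(YAW); p=HOLE[i]-.0008*JY; zh=p[2]+.027+.008
    robot.reach([p[0],p[1],zh+.06],o); s=st(); print("over",s)
    if s[1]<.015: print("LOST"); return
    for dz,v in [(.03,.15),(.018,.05),(.010,.03),(.004,.03),(0,.02),(-.004,.02)]:
        go([p[0],p[1],zh+dz],v); e=np.array(robot.read_eef_pos()); print(dz,e-[p[0],p[1],zh],st())
E
python3 - <<'E'
from h import *
I,c0=load("bl0");J,c1=load("bl1")
P,e=tri(c0,(212.3,115.3),c1,(301.7,114.3)); print(P,e,"B",plane(c1,(320,271.7),.026),plane(c1,(210+190/3,235+150/3),.024),plane(c1,(210+390/3,235+118/3),.024))
C=plane(c0,(212.3,115.3),.026); print(C)
pick((P[0]+C[0])/2,(P[1]+C[1])/2,96.9); print(robot.read_eef_pos())
E
```

```text
[0.6266 0.3747 0.0275] 0.00015019379826460203 B [0.4253 0.3462 0.026 ] [0.4037 0.4081 0.024 ] [0.4192 0.3184 0.024 ]
[0.6264 0.375  0.026 ]
down False
picked [45.5917  0.0243 80.3287  0.3556  0.5478 -0.2399]
[0.6258 0.3745 0.1191]
```

Run:
```python
from h import *
press(1)
cv2.imwrite("pics/s1a.png",robot.capture("scene")); shot("s1w")
```

```text
over [46.9     0.0245 80.2904 -0.626   0.5139 -1.3311]
0.03 [-0.0006  0.0012  0.0294] [47.25    0.0243 80.7124 -0.4531  4.2921  1.7332]
0.018 [0.0008 0.0009 0.0184] [47.6417  0.0242 80.2741  1.4544  5.6129 -1.8363]
0.01 [0.0008 0.     0.0102] [48.0583  0.0247 80.5463  2.1194  1.9372 -1.8497]
0.004 [-0.0012  0.0001  0.0028] [48.4083  0.0243 79.7159  1.0306  3.567  -8.1047]
0 [-0.0008  0.0001  0.001 ] [48.7583  0.0239 81.8296 -4.346   2.1031  9.3336]
-0.004 [-0.0007  0.0001  0.0009] [ 49.1083   0.024   86.0919 -13.4027   0.3928  40.5208]
```

View s1w.

Run:
```python
from h import *
p=np.array(robot.read_eef_pos()); go(p,.02); robot.hold(.2)
robot.gripper_to(.045); print(st()); go(p+[0,0,.10],.2)
robot.reach([.62,.055,.26],q(YAW)); im,c=shot("s1v")
cv2.imwrite("pics/s1z.png",cv2.resize(im[130:330,140:420],None,fx=2.8,fy=2.8,interpolation=cv2.INTER_CUBIC))
robot.reach([.50,.33,.24],q(0)); shot("blB")
B,cb=load("blB"); pp=proj(cb,[.4253,.3462,.026]); print(pp,pale(B,cb))
x,y=map(int,pp); 
print(robot.read_time_s())
```

```text
[50.1417  0.0449  0.      0.4333 -0.1774  0.4395]
[265.0088 240.7561] [(0.42652871704101564, 0.34737750244140625, 126.98310852050781, 20.90799331665039, -79.70979881286621, (264.9189453125, 239.5135040283203)), (0.6002044067382812, 0.09654890441894531, 150.0865478515625, 25.148752212524414, -6.8863372802734375, (477.36883544921875, 99.01133728027344))]
52.5833
```

View pics/s1z.png

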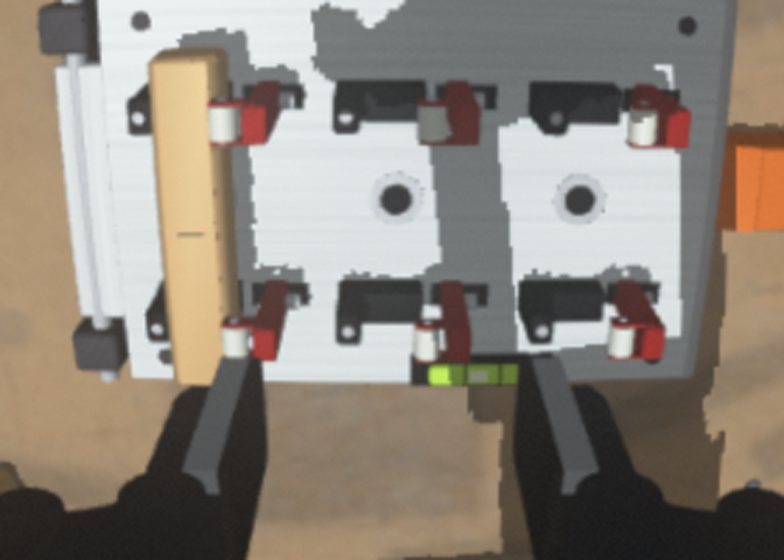

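Blank A is home with both rollers over its upper corner, and the bubble (x≈478) still lies between the marks (467, 499). Its pencil line is at crop (190,234). Next I'll check the offset and do blank B.

```bash
sed -i 's/(0,.02),(-.004,.02)/(0,.02),(-.001,.02)/' h.py
python3 - <<'E'
from h import *
I,c=load("s1v"); L=plane(c,(140+190/2.8,130+234/2.8),.078); d=L-HOLE[1]; print("line vs hole JX,JY",d@JX,d@JY)
pick(.4259,.3468,100.1)
if robot.read_width()>.015: press(2)
E
```

```text
line vs hole JX,JY -0.0006513092881056229 -3.655862082455893e-05
down False
picked [56.1333  0.0244 78.5284 -0.1874  0.5656 -1.3414]
over [57.4     0.0242 78.5065  0.3429  0.2694 -0.8475]
0.03 [-0.001   0.0017  0.0295] [57.75    0.024  78.9812 -0.3828  3.9573  1.4352]
0.018 [0.0007 0.001  0.0184] [58.1417  0.024  78.7255  0.5788  4.1483 -1.4948]
0.01 [0.0008 0.0001 0.0103] [58.5583  0.0244 79.0065  2.6669  3.8088 -0.5565]
0.004 [-0.001   0.0002  0.0031] [58.9083  0.0238 78.7568  1.1188  3.2569 -6.3297]
0 [-0.0005  0.0002  0.0002] [59.2583  0.0242 79.8483 -2.0608  3.9976  2.6667]
-0.001 [-0.0005  0.0001  0.0001] [59.5083  0.0243 81.1329 -4.8314  3.6607 11.1393]
```

Run:
```python
from h import *
p=np.array(robot.read_eef_pos()); robot.hold(.2)
robot.gripper_to(.045); go(p+[0,0,.12],.2)
robot.reach([.62,.0,.26],q(YAW)); im,c=shot("fin")
p=np.array(robot.read_eef_pos())
z=cv2.resize(im[110:330,60:430],None,fx=2.1,fy=2.1,interpolation=cv2.INTER_CUBIC)
cv2.imwrite("pics/finz.png",z)
robot.reach([.40,-.20,.30],q(0)); cv2.imwrite("pics/fint.png",robot.capture("top")); print(robot.read_time_s())
```

```text
62.5083
```

View pics/finz.png

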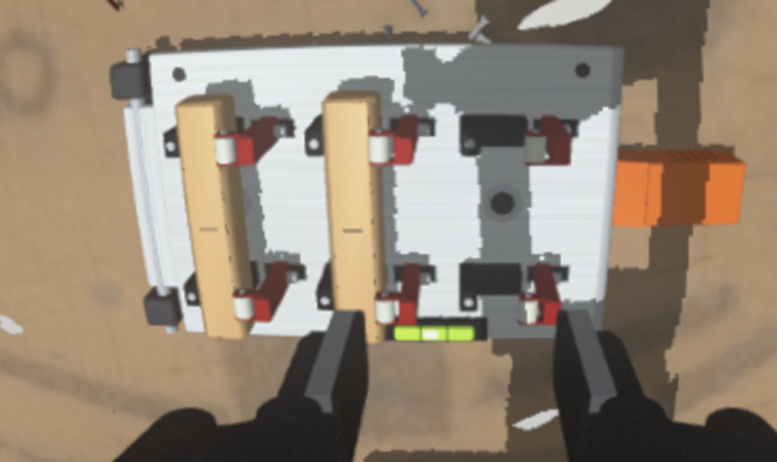

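The final view shows both blanks seated, with rollers over their corners and pencil lines in line with the holes. The bubble lies between its marks and the wedge is in place. The first top view showed only two blanks.

```bash
python3 -c "
from h import *
I,c=load('fin')
d=plane(c,(60+353/2.1,110+231/2.1),.078)-HOLE[2]; print(d@JX,d@JY)
print(robot.sign_off())"
```

```text
-0.0007164218197876419 -0.00033804363200418846
the job is handed in; nothing more can be done
None
```

I handed the job in at about 63 s: all three drilled bars are in the tray, the wedge holds the table level, and both blanks present are home in stations 1 and 2 with the roller jaws closed.

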